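# Finish the small bottle rack and lay a bottle in it

### The arm

A 6-joint arm with a two-finger parallel gripper is mounted at the origin on the work surface. World frame = base frame: x ahead of the robot, y to its left, z up, the work surface at z = 0. Lengths are in m, angles in degrees, forces in N, time in s.
With the tool pointing down it reaches from about 0.25 to 0.725 m from the base axis. Payload 9.7 kg.
Tool frame: the origin (TCP) lies on the centre line of the jaws, within the pads' length; the fingertips stand bot.nose_length ahead of it and the grasp point (between the pads) lies 11 mm behind it (bot.nose_length is the distance from the TCP to the fingertips, in m); z points along the fingers, y is the line along which they close (so a half turn about z gives the same grasp; the last joint's range is limited). The gripper opens to 85 mm and grips with 20 to 120 N. Pads are 22 mm wide; open, the fingers measure 114 mm over their backs; the gripper's body (76 mm by 85 mm) begins 54 mm behind the grasp point. The pads swing forward as they close: fully open they stand 13 mm farther back than shut.
Start: joints at [-63.083, 4.979, 10.078, 95.1, 0, 90], TCP at [0.249, -0.49, 0.239] pointing down, gripper open.
Joint ranges: [-179.16, 179.16], [-48.56, 103.87], [-65.8, 70.77], [-126.05, 130.52], [-82.76, 87.17], [-180, 180]. Speed limits (degrees/s): [127.2, 127.2, 147.25, 180, 180, 180].

### API

Orientations are given as [roll, pitch, yaw] about the fixed x, y, z axes, in that order (R = Rz(yaw) Ry(pitch) Rx(roll)).
In Python, from workcell import bot gives the robot as it stands. The module is installed in compiled form; this text tells all that it offers.
- The arm moves only by the shell command python3 -m inch 'ROWS' [OPENING] [FORCE]. ROWS is JSON, a list of rows, each a list of 4 numbers: the shift along the world's x, y, z in cm, then the turn about the world's z in degrees. A call has exactly 8 rows; each row is the pose to reach, as a shift and turn from the pose commanded when the call began; what a row does not reach only later rows make up. A row lasts 1/8 s, in which the tool goes at most 62.5 mm and 10.7 degrees, less where a joint would pass 70% of its speed; a pose out of reach is approached as far as the arm can. A call with a gripper value outside its range is refused whole. OPENING is the finger opening in cm, from 0 to 8.54, set as the call begins (- or left out, the last holds). The fingers move at their own pace and stop on an object; FORCE is the grip in N (left out, the last holds). Time passes only in rows, so rows that repeat a pose let the fingers close, or fill a call up. It gives the time, the measured TCP pose, the force, the opening and the grip force at its end, in the units of the state.
- bot.get_obs(): the state, without advancing time (a new reading comes with each control period).
- bot.camera(name): name is "side" or "top" or "wrist"; returns a dict with "img" (420x560x3 uint8, red, green, blue), "fovy" (degrees; the focal length in pixels is half the picture's height over the tangent of half this angle, whatever the lens; pixels are square), "cx", "cy" (the principal point, pixels), "R" (3x3) and "t" (3): a world point X has camera coordinates R X + t; the wrist camera has in their place "mount" (4x4, takes a point from camera to tool coordinates, whose origin is the TCP and whose axes are the flange's). Camera axes: x right, y down, z forward; pixel columns grow to the right and rows downward; lengths in m; the calibration is good to about 2 mm. A picture is of the moment at which its call begins: read the wrist's pose just before it. There is no depth.
- bot.job_done(): hands the job in; it is judged then, once.
Trained networks look in a picture, given as the dict that the camera call returned (one of the last four; its "shot" number tells which), for a name from the list of things; names that differ only in an ending like _2 or _b are one class to them, and where a whole thing is asked for, a point or a joint stands for the part that bears it (a point fixed in the world has none). Each returns a list of dicts, best first, with "score" (0 to 1); they miss things now and then, are a little off and sometimes report something else, mostly with a low value. They report only what shows in the picture. A call takes as long as a camera call. They do not tell look-alikes from the thing itself.
- bot.find_in(thing, picture): "point" ([column, row] in pixels, amid what is visible of it).
- bot.landmark_of(thing, picture): "point" ([column, row] in pixels: a listed point, or the origin of a listed thing).
The state is a dict: "time": time; "q": joint angles; "qd": joint speeds; "joint_efforts": joint torques, N m; "ee_pos": TCP position; "tcp_rot": TCP orientation; "wrist_force": force on the tool from outside, world axes, zero at the start; "torque": the same for the moment, N m; "opening": finger opening in m; "grasp_force": force on a finger pad.
Only numpy, scipy, OpenCV 4.12 (cv2) and the standard library are available. Lean on these libraries where they do the work, as an engineer would, in place of code of your own. Each camera call takes 0.05 s, during which the arm holds its last target. There are 200 camera calls.

### The job

Finish the two-bottle rack on the bench: thread the tall narrow spacer and then the wide collar down the steel post, each fully home, and lay the loose notched rail level across the collar and the steel ledge, notches up, its forked end straddling the post. Then gently lay the small bottle, neck towards the loose rail, in the pair of notches nearer the post: its body in the fixed back rail, its neck in the loose rail. Leave the other things on the bench where they are.

Things in the scene. Friction and masses are not known exactly. Their poses are not given: they have to be found in the camera images.
- rack: Fixed wooden rack. Base board 180 (x) by 280 (y) by 12; origin at the centre of its underside on the bench, z up. Fixed back rail at x=+62, 30 thick, 240 long (y), top 74 above the bench, its roof-shaped teeth 20 higher leaving two V notches at y=-40 and +40. Steel post at x=-62, y=-102, steel ledge at x=-62, y=+105: the loose rail belongs across them, its middle at x=-62, y=0.
- post_top (a point): Tip of the rack's upright steel post: 12 diameter, standing 74 out of the base board, its top 12 tapered to a 3 wide tip; this point is 86 above the bench. Axes as the rack's.
- ledge (a point): Centre of the top of the rack's flat steel ledge, 44 (x) by 30 (y), 62 above the bench, which is the height of the collar's top when spacer and collar are home.
- notch (a point): Bottom of the V (45 degree flanks prolonged) of the back rail's notch nearer the post, mid-thickness, 67 above the bench; axes as the rack's. A bottle laid there and in the loose rail has its axis along the rack's x, 101 above the bench, neck to -x, and its point bottle_mid at rack x=+26, y=-40, so that the neck crosses the loose rail.
- spacer_mid (a point): Centre (half-way up) of the tall narrow steel spacer tube: 30 outside diameter, 16 bore, 36 high, about 80 g; stands upright on the bench, z up. Home, its foot is on the rack's base board.
- collar_mid (a point): Centre (half-way up) of the wide steel collar: 44 outside diameter, 16 bore, 14 thick, about 90 g; lies flat on the bench. Home, it lies on the spacer.
- rail_mid (a point): Middle of the loose wooden rail, 13 above its underside. 240 long (its y), 32 wide (x), bar 26 high, four roof-shaped teeth 14 higher (y=-58,-22,+22,+58) leave V notches for necks at y=-40 and +40; 180 g; lies teeth up. Its -y end is forked: slot 18 wide, 30 long, open at that end and right through. The post belongs at y=-102 in the slot, the plain +y end on the ledge.
- bottle_mid (a point): Point on the axis of the small full glass bottle, 80 from its base: grasp it here. It lies on its side, x axis along it, neck to -x; it may have rolled about x. Body 48 diameter, 105 long, then a 37 shoulder, then a neck 24 diameter, 53 long; about 360 g. It starts on a cardboard chock at most 10 high and 50 wide, its axis 29 above the bench.
- offcut: Bystander: loose wooden offcut, 70 by 45 by 22. Leave it alone.
- driver: Bystander: screwdriver lying along its x. Leave it alone.
- cork: Bystander: upright cork, 24 diameter, 45 high, between the places where the spacer and the collar start. Leave it alone.
- tin: Bystander: metal tin, 66 diameter, 55 high. Leave it alone.
- angle: Bystander: dark steel angle bracket, 40 by 50, 40 high. Leave it alone.
- tape: Bystander: black tape-measure case, 65 by 35 by 60 high. Leave it alone.
- wrench: Bystander: steel wrench lying along its x. Leave it alone.
Not all that is in view belongs to the job. Several things look just like the part that bears rail_mid: the one meant starts farthest to the robot's left.

How it is judged:
By the outcome, as a careful person would: the job done as asked, in the order asked, and still so for the second after the job is handed in, with the robot touching nothing.
It also fails if it takes over 72 s, if anything falls off the work surface, if the arm or the gripper's body presses on something with over 40 N, if the wrist force passes 120 N, or if a joint passes its speed limit or range.

## Working session

There is one attempt and no reset: what is moved stays moved. The work goes in short steps, Python scripts to look and compute and a shell command to move; the robot and the scene stay as the last step left them, time stands still between calls to the robot, and variables do not carry over. Pictures are saved under pics/ and viewed, at most 10 in all, crops included, and the job is handed in when it is done.

```bash
mkdir -p pics; cat > h.py <<'E'
import numpy as np, cv2
from workcell import bot
from scipy.spatial.transform import Rotation as Ro
def shot(name):
    o=bot.get_obs(); p=bot.camera(name)
    if name=="wrist":
        M=np.array(p["mount"]); W=np.eye(4)
        rot=o["tcp_rot"]; 
        W[:3,:3]=Ro.from_euler('xyz',rot,degrees=True).as_matrix() if np.size(rot)==3 else np.array(rot)
        W[:3,3]=o["ee_pos"]; C=W@M; p["Rc"]=C[:3,:3]; p["c"]=C[:3,3]
    else:
        p["Rc"]=np.array(p["R"]).T; p["c"]=-p["Rc"]@np.array(p["t"])
    p["f"]=p["img"].shape[0]/2/np.tan(np.radians(p["fovy"])/2)
    return p
def ray(p,uv):
    d=p["Rc"]@np.array([(uv[0]-p["cx"])/p["f"],(uv[1]-p["cy"])/p["f"],1]); return p["c"],d
def atz(p,uv,z):
    c,d=ray(p,uv); return c+d*(z-c[2])/d[2]
def proj(p,X):
    q=p["Rc"].T@(np.array(X)-p["c"]); return np.array([p["cx"]+p["f"]*q[0]/q[2],p["cy"]+p["f"]*q[1]/q[2]])
def tri(obs):
    A=np.zeros((3,3));b=np.zeros(3)
    for p,uv in obs:
        c,d=ray(p,uv);d=d/np.linalg.norm(d);P=np.eye(3)-np.outer(d,d);A+=P;b+=P@c
    return np.linalg.solve(A,b)
def save(p,n,): cv2.imwrite(f"pics/{n}.png",p["img"][:,:,::-1])
E
python3 - <<'E'
from h import *
o=bot.get_obs(); print(o, bot.nose_length)
Z=dict(rack=0,post_top=.086,ledge=.062,notch=.067,spacer_mid=.018,collar_mid=.007,rail_mid=.013,bottle_mid=.029,offcut=.011,driver=.01,cork=.022,tin=.027,angle=.02,tape=.03,wrench=.005)
for n in ("top","side"):
    p=shot(n); save(p,n+"0"); print(n,p["c"],p["fovy"])
    for t,z in Z.items():
        for r in bot.landmark_of(t,p)[:5]:
            if r["score"]>.15: print(t,np.round(r["point"]),round(r["score"],2),np.round(atz(p,r["point"],z),3))
E
```

```text
{'time': 0.0, 'q': array([-6.30829547e+01,  5.00997359e+00,  1.00314966e+01,  9.50987327e+01,
        1.83312926e-04,  9.00010843e+01]), 'qd': array([-0.04051057, -0.02503405,  0.09918934, -0.03024108,  0.02346836,
        0.03561519]), 'joint_efforts': array([ 5.95618585e-04, -5.20380878e+01,  4.64810872e+01,  1.61584339e-02,
        6.03636181e-05, -4.03130073e-06]), 'ee_pos': array([ 0.24888085, -0.49020751,  0.23856738]), 'tcp_rot': array([-1.79922790e+02, -1.81851611e-04,  2.69159608e+01]), 'wrist_force': array([-0.07058244,  0.56653535, -0.37721305]), 'torque': array([ 6.06198373e-05, -1.55166892e-02, -1.70335875e-02]), 'grasp_force': 0.0, 'opening': 0.0852787610518256} 0.008
top [ 0.37033443 -0.00587858  1.12326862] 52.76145511617162
rack [184. 168.] 0.96 [0.599 0.251 0.   ]
post_top [220. 187.] 0.78 [0.535 0.14  0.086]
post_top [184. 169.] 0.58 [0.579 0.23  0.086]
ledge [348. 252.] 0.74 [ 0.376 -0.179  0.062]
ledge [135. 187.] 0.55 [0.539 0.359 0.062]
notch [194. 142.] 0.9 [0.653 0.212 0.067]
spacer_mid [358. 163.] 0.6 [ 0.61  -0.214  0.018]
collar_mid [355. 208.] 0.54 [ 0.49
[... 843 characters left out ...]
1 0.062]
notch [226. 175.] 0.66 [0.34  0.315 0.067]
notch [320. 178.] 0.62 [0.645 0.199 0.067]
spacer_mid [356. 259.] 0.48 [ 0.594 -0.213  0.018]
collar_mid [319. 268.] 0.76 [ 0.488 -0.21   0.007]
rail_mid [210. 312.] 0.64 [ 0.182 -0.303  0.013]
rail_mid [336. 239.] 0.6 [ 0.582 -0.098  0.013]
bottle_mid [358. 293.] 0.82 [ 0.531 -0.357  0.029]
offcut [265. 244.] 0.62 [ 0.378 -0.061  0.011]
driver [412. 266.] 0.77 [ 0.73  -0.273  0.01 ]
driver [293. 180.] 0.22 [0.586 0.323 0.01 ]
cork [341. 261.] 0.73 [ 0.548 -0.215  0.022]
cork [275. 165.] 0.32 [0.55  0.443 0.022]
tin [381. 225.] 0.56 [ 0.733 -0.083  0.027]
angle [277. 272.] 0.46 [ 0.37 -0.21  0.02]
wrench [226. 177.] 0.48 [0.356 0.43  0.005]
```

View pics/top0.png

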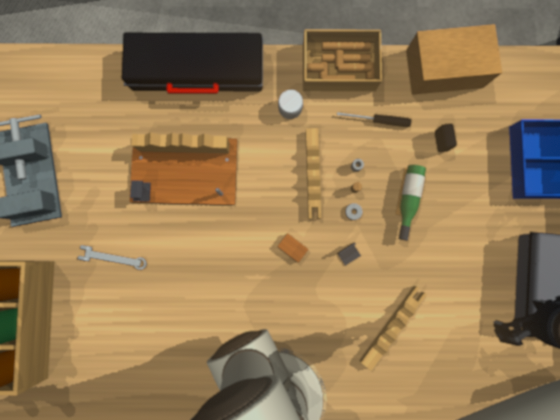

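View pics/side0.png

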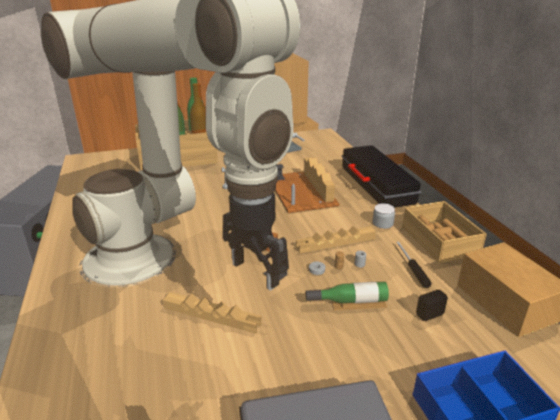

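Top view: the wanted rail is the one at (313,172) with its fork at the near end (314,213). The other rail, at (392,327), is a look-alike. The spacer is at (358,164), the cork at (355,188), the collar at (354,212), the bottle at (410,200) with its neck down, and the post at (220,190). The side view agrees. Next I move over the parts.

```bash
python3 -m inch '[[29.5,29,4,-27],[29.5,29,4,-27],[29.5,29,4,-27],[29.5,29,4,-27],[29.5,29,4,-27],[29.5,29,4,-27],[29.5,29,4,-27],[29.5,29,4,-27]]'
cat > look.py <<'E'
from h import *
import sys
Z=dict(rack=0,post_top=.086,ledge=.062,notch=.067,spacer_mid=.018,collar_mid=.007,rail_mid=.013,bottle_mid=.029,cork=.022)
p=shot("wrist"); save(p,sys.argv[1]); o=bot.get_obs(); print(o["ee_pos"],o["tcp_rot"],"cam",np.round(p["c"],3),p["Rc"].round(2).tolist())
for t in sys.argv[2].split(','):
    for r in bot.landmark_of(t,p)[:3]:
        if r["score"]>.15: print(t,np.round(r["point"],1),round(r["score"],2),np.round(atz(p,r["point"],Z[t]),4))
E
python3 look.py w1 spacer_mid,collar_mid,rail_mid,bottle_mid,cork
```

```text
time: 2.6
ee_pos: [0.546, -0.1978, 0.2788]
tcp_rot: [-180.0, 0.0, 0.2]
wrist_force: [-0.6, -0.8, 0.1]
opening: 0.0853
grasp_force: 0.0
[ 0.54486859 -0.19916134  0.27886303] [-1.79992989e+02  3.53795180e-02  8.02397808e-02] cam [ 0.623 -0.199  0.414] [[0.0, -0.95, -0.3], [-1.0, -0.0, -0.0], [-0.0, 0.3, -0.95]]
spacer_mid [296.  132.1] 0.63 [ 0.6032 -0.2145  0.018 ]
collar_mid [288.1 219.2] 0.74 [ 0.4822 -0.2056  0.007 ]
rail_mid [209.4 148.4] 0.78 [ 0.582  -0.1017  0.013 ]
bottle_mid [399.7 194.9] 0.59 [ 0.5242 -0.3518  0.029 ]
cork [293.6 174.2] 0.72 [ 0.5499 -0.212   0.022 ]
```

View pics/w1.png

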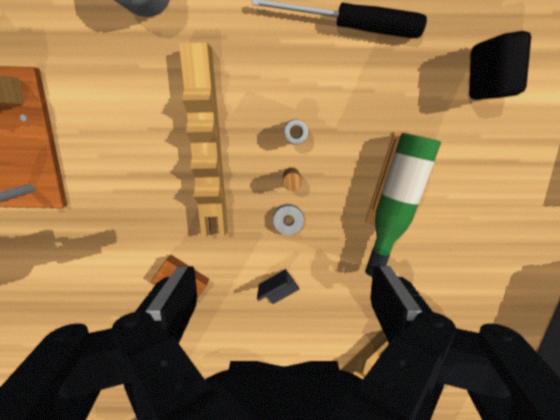

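The wrist view shows the spacer at (296,132), the cork at (292,180), the collar at (288,219), the rail at (203,150) with its fork near (211,225), and the bottle. I go over the spacer.

```bash
python3 -m inch '[[5.9,-1.5,-5,0],[5.9,-1.5,-10,0],[5.9,-1.5,-16,0],[5.9,-1.5,-18,0],[5.9,-1.5,-18,0],[5.9,-1.5,-18,0],[5.9,-1.5,-18,0],[5.9,-1.5,-18,0]]' 6
python3 look.py w2 spacer_mid
```

```text
time: 3.9
ee_pos: [0.6034, -0.2156, 0.1005]
tcp_rot: [180.0, -0.1, -0.1]
wrist_force: [0.0, 0.8, -0.3]
opening: 0.0601
grasp_force: 0.0
[ 0.60334014 -0.21553448  0.10018902] [ 1.79975271e+02 -7.28062910e-02 -8.21857293e-02] cam [ 0.68  -0.217  0.236] [[-0.0, -0.95, -0.3], [-1.0, 0.0, -0.0], [0.0, 0.3, -0.95]]
spacer_mid [279.2 221. ] 0.8 [ 0.6039 -0.2134  0.018 ]
```

View pics/w2.png

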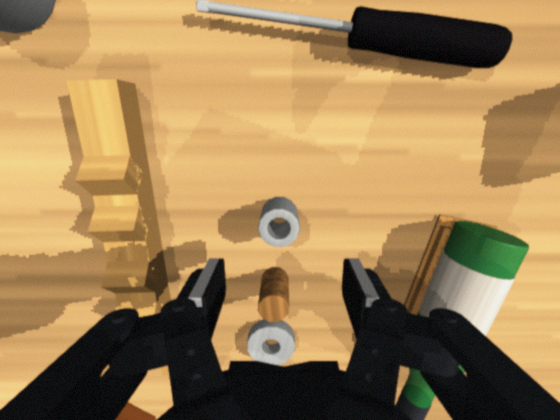

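The spacer is ahead of the jaws at (280,222), which agrees with the estimate. Grasp it, lift, and go towards the rack.

```bash
python3 -m inch '[[0.1,0.1,-5,0],[0.1,0.1,-8.3,0],[0.1,0.1,-8.3,0],[0.1,0.1,-8.3,0],[0.1,0.1,-8.3,0],[0.1,0.1,-8.3,0],[0.1,0.1,-8.3,0],[0.1,0.1,-8.3,0]]' 6
python3 -m inch '[[0,0,0,0],[0,0,0,0],[0,0,0,0],[0,0,0,0],[0,0,0,0],[0,0,2,0],[0,0,8,0],[0,0,14,0]]' 2 40
python3 -m inch '[[-2,6,3,0],[-4,12,6,0],[-6,18,10,0],[-8,24,12,0],[-8,29,14,0],[-8,29,14,0],[-8,29,14,0],[-8,29,14,0]]'
python3 look.py w3 rack,post_top,ledge,notch
```

```text
time: 5.0
ee_pos: [0.6041, -0.2145, 0.0165]
tcp_rot: [180.0, -0.0, -0.1]
wrist_force: [-0.6, 0.4, -0.4]
opening: 0.06
grasp_force: 0.0
time: 6.0
ee_pos: [0.6035, -0.2143, 0.1588]
tcp_rot: [-180.0, 0.0, -0.1]
wrist_force: [1.1, -0.9, -0.7]
opening: 0.0287
grasp_force: 39.6
time: 7.0
ee_pos: [0.5262, 0.036, 0.2953]
tcp_rot: [-178.4, 0.1, 3.1]
wrist_force: [0.3, 0.7, -0.8]
opening: 0.0282
grasp_force: 39.8
[0.52613635 0.03588152 0.29520985] [-1.78366176e+02  1.43892121e-01  3.09947425e+00] cam [0.604 0.035 0.43 ] [[0.05, -0.95, -0.3], [-1.0, -0.06, 0.01], [-0.03, 0.3, -0.95]]
rack [135.8 113.7] 0.88 [0.5936 0.2506 0.    ]
post_top [196.3 173.7] 0.76 [0.5327 0.1428 0.086 ]
ledge [ 37.3 159.8] 0.56 [0.5333 0.349  0.062 ]
notch [137.4  58.5] 0.89 [0.6536 0.2098 0.067 ]
```

View pics/w3.png

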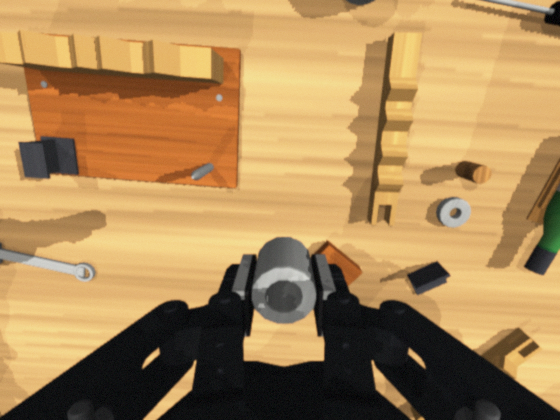

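The wrist view shows the spacer held upright at (283,285), and the rack with the post tip near (195,176), the ledge at (40,158) and the notch near (137,58). I go nearer to the post.

```bash
python3 -m inch '[[-4.5,4,-4,0],[-4.5,8,-8,0],[-4.5,8.5,-9,0],[-4.5,8.5,-9,0],[-4.5,8.5,-9,0],[-4.5,8.5,-9,0],[-4.5,8.5,-9,0],[-4.5,8.5,-9,0]]'
python3 look.py w4 post_top,notch,rack,ledge; python3 -c "
import cv2;i=cv2.imread('pics/w4.png');cv2.imwrite('pics/w4b.png',cv2.resize(i[60:360,120:500],None,fx=2,fy=2))"
```

```text
time: 8.25
ee_pos: [0.4867, 0.0757, 0.2066]
tcp_rot: [-176.4, 0.1, 6.9]
wrist_force: [0.6, -0.4, -1.4]
opening: 0.028
grasp_force: 39.8
[0.48667727 0.07573154 0.20648544] [-1.76359524e+02  9.35557084e-02  6.85357992e+00] cam [0.565 0.075 0.341] [[0.12, -0.94, -0.31], [-0.99, -0.13, 0.02], [-0.06, 0.3, -0.95]]
post_top [214.4 150.3] 0.85 [0.5274 0.1465 0.086 ]
rack [477.2 115.5] 0.42 [ 0.5859 -0.1036  0.    ]
ledge [  5.6 111.5] 0.58 [0.5346 0.3515 0.062 ]
```

View pics/w4b.png

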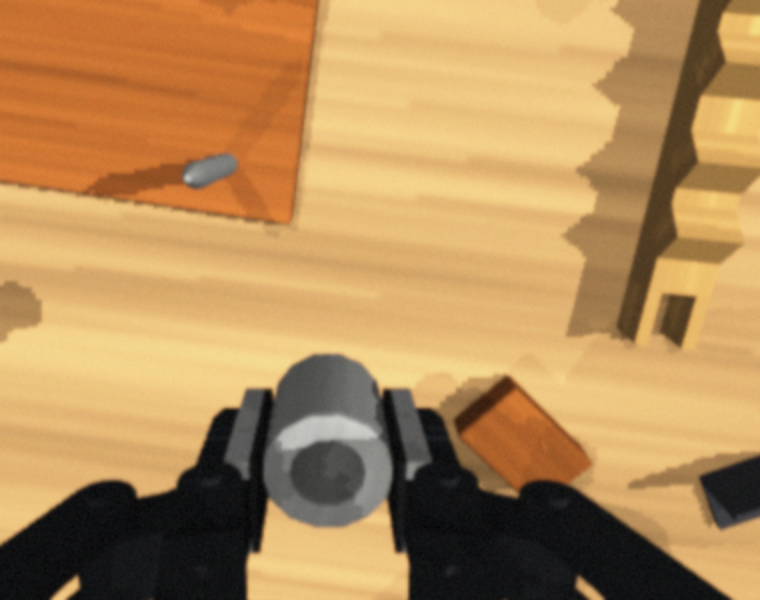

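The post tip is at about (97+120, 88+60) = (215,148) in the full picture. The tool has turned by 7° and stopped short, so I check the joints.

```bash
python3 -c "
from h import *
print(bot.get_obs()['q'].round(1))"
```

```text
[  6.8  -3.4  -2.1  91.4   3.6 179.9]
```

Joint 6 is at its limit (yaw must stay at or above q1). The spacer is round, so I turn to a yaw of about 35.

```bash
python3 -m inch '[[-1.7,2.4,-2.5,10],[-1.7,2.4,-2.5,20],[-1.7,2.4,-2.5,28],[-1.7,2.4,-2.5,28],[-1.7,2.4,-2.5,28],[-1.7,2.4,-2.5,28],[-1.7,2.4,-2.5,28],[-1.7,2.4,-2.5,28]]'
python3 look.py w5 post_top; python3 - <<'E'
import cv2;a=cv2.imread('pics/w5.png');cv2.imwrite('pics/w5b.png',cv2.resize(a[0:300,100:480],None,fx=2,fy=2))
E
```

```text
time: 9.5
ee_pos: [0.4696, 0.0998, 0.1813]
tcp_rot: [-176.4, 0.1, 34.8]
wrist_force: [0.5, 0.7, -0.3]
opening: 0.0284
grasp_force: 39.8
[0.46958331 0.09975324 0.18135715] [-1.76362528e+02  1.03693682e-01  3.48392743e+01] cam [0.538 0.136 0.316] [[0.57, -0.77, -0.28], [-0.82, -0.56, -0.12], [-0.06, 0.3, -0.95]]
post_top [285.8 113.5] 0.68 [0.5315 0.1473 0.086 ]
```

View pics/w5b.png

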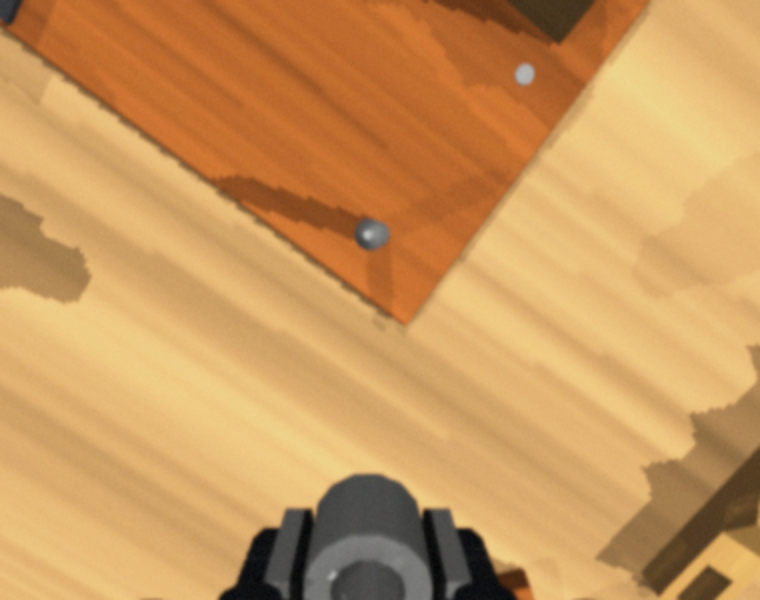

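The post tip is at about (285,117) and the held spacer's top ring is at (284,294). The tool has kept a 3.6° tilt, which I will undo later at the other joint limit. Now I work out the spacer-to-post shift.

```bash
python3 - <<'E'
from h import *
o=bot.get_obs(); p=shot("wrist")
W=Ro.from_euler('xyz',o["tcp_rot"],degrees=True).as_matrix(); e=o["ee_pos"]
print(p["f"],"pred ring",proj(p,e+W@[0,0,-.0195]),proj(p,e+W@[.005,0,-.0195]))
for uv in ((285.5,117),(285.8,113.5)): print(atz(p,uv,.086), atz(p,uv,.086)-e)
print("foot",W@[0,0,.0165],"z",W[:,2])
# circle: post region
g=cv2.cvtColor(p["img"],cv2.COLOR_RGB2HSV)[95:140,265:310]
m=(g[:,:,1]<90).astype(np.uint8); print(cv2.connectedComponentsWithStats(m)[2:])
m=cv2.cvtColor(p["img"],cv2.COLOR_RGB2GRAY)[100:132,270:302]; print(m[::2,::2])
E
```

```text
301.5111037512258 pred ring [281.81260439 297.4289444 ] [281.79967459 287.51332102]
[0.52938283 0.14607006 0.086     ] [ 0.05981344  0.04628782 -0.09532431]
[0.53149712 0.14728332 0.086     ] [ 0.06192773  0.04750108 -0.09532431]
foot [-0.00062352  0.00084288 -0.01646666] z [-0.03778887  0.05108373 -0.99797918]
(array([[   0,    0,   45,   45, 1835],
       [  13,   15,   16,   15,  190]], dtype=int32), array([[22.173297  , 22.03705722],
       [20.32631579, 21.64210526]]))
[[122 123 124 128 133 130 134 128 129 131 134 133 132 133 131 131]
 [119 123 126 126 125 130 135 133 131 127 132 133 132 131 134 127]
 [ 88 105 119 120 123 127 129 134 133 130 130 129 133 133 133 129]
 [ 85  85  95 107 120 118 118 125 134 136 130 132 129 129 126 129]
 [ 89  88  88  85  94  92  85 107 120 128 131 129 125 122 124 125]
 [ 90  89  84  85  83  82  82  89  97 112 123 122 126 117 119 120]
 [ 90  87  92  90  84  85  90  98 110 120 114 115 124 124 122 123]
 [ 92  88  88  89  79  81 111 132 137 133 126 119 119 124 125 119]
 [ 96  87  89  88  75  88 167 189 153 140 128 117 122 127 125 121]
 [123 109  94  91  72  78 162 180 142 132 124 117 114 125 127 125]
 [130 129 123 119  84  63  85 112 119 124 117 113 110 123 128 135]
 [128 127 131 133 112  77  71  86 101 107 108 101 114 124 124 127]
 [133 129 130 130 131 118  94  87  99 107 111 110 114 125 125 124]
 [136 136 129 129 130 134 130 114 115 112 113 113 119 125 124 127]
 [135 139 134 132 127 131 129 121 117 112 116 113 117 128 128 122]
 [137 137 135 134 133 132 129 119 114 117 114 113 120 127 130 134]]
```

```bash
python3 -m inch '[[5.8,4.65,0,0],[5.8,4.65,-3,0],[5.8,4.65,-6,0],[5.8,4.65,-7,0],[5.8,4.65,-7.5,0],[5.8,4.65,-8,0],[5.8,4.65,-8.5,0],[5.8,4.65,-8.8,0]]'
python3 -c "
from h import *
p=shot('wrist');save(p,'w6');p=shot('side');cv2.imwrite('pics/s6.png',cv2.resize(p['img'][110:240,220:380,::-1],None,fx=4,fy=4))
a=cv2.imread('pics/w6.png')[120:420,100:480];b=cv2.imread('pics/s6.png');a=cv2.resize(a,(380,300));b=cv2.resize(b,(400,300));cv2.imwrite('pics/c6.png',np.hstack([a,b]))"
```

```text
time: 10.65
ee_pos: [0.5277, 0.1463, 0.0935]
tcp_rot: [-176.4, 0.1, 34.9]
wrist_force: [0.3, 0.4, -0.9]
opening: 0.0281
grasp_force: 39.8
```

View pics/c6.png

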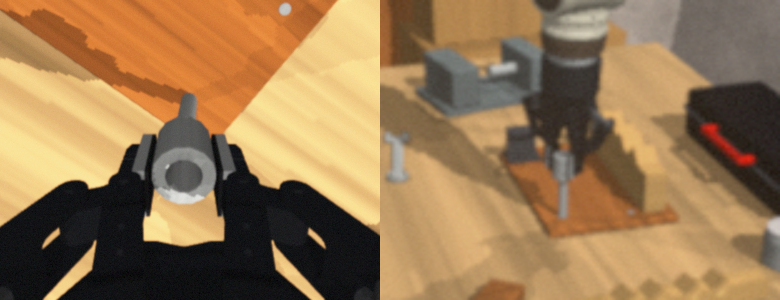

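The post runs into the spacer's foot in both views, without force. Continue down.

```bash
python3 -m inch '[[0,0,-1,0],[0,0,-2,0],[0,0,-3,0],[0,0,-4,0],[0,0,-5,0],[0,0,-5.8,0],[0,0,-6.2,0],[0,0,-6.2,0]]'
```

```text
time: 11.75
ee_pos: [0.5273, 0.1463, 0.0309]
tcp_rot: [-176.3, 0.1, 34.9]
wrist_force: [-0.9, 2.3, -1.8]
opening: 0.0286
grasp_force: 39.7
```

```bash
python3 -m inch '[[0,0,0,0],[0,0,0,0],[0,0,2,0],[0,0,6,0],[0,0,11,0],[0,0,14,10],[0,0,14,20],[0,0,14,30]]' 5.5
python3 -m inch '[[0,-5,0,10],[0,-10,0,20],[0,-16,0,30],[0,-22,0,40],[-2,-28,0,50],[-4,-34,0,60],[-6,-35,0,70],[-6,-35,0,80]]'
python3 -m inch '[[0,0,0,10],[0,0,0,20],[0,0,0,30],[0,0,0,40],[0,0,0,50],[0,0,0,60],[0,0,0,70],[0,0,0,80]]'
python3 -m inch '[[0,0,0,10],[0,0,0,20],[0,0,0,30],[0,0,0,40],[0,0,0,50],[0,0,0,60],[0,0,0,70],[0,0,0,80]]'
python3 -c "
from h import *
print(bot.get_obs()['q'].round(1))"
```

```text
time: 12.75
ee_pos: [0.528, 0.1462, 0.1722]
tcp_rot: [-176.4, 0.1, 65.2]
wrist_force: [-0.2, -0.3, -0.4]
opening: 0.0554
grasp_force: 0.0
time: 13.75
ee_pos: [0.4663, -0.2054, 0.1719]
tcp_rot: [-176.3, 0.2, 145.0]
wrist_force: [0.8, 0.8, -0.1]
opening: 0.0547
grasp_force: 0.0
time: 14.75
ee_pos: [0.4676, -0.2038, 0.1718]
tcp_rot: [-176.3, 0.1, -134.8]
wrist_force: [-0.6, -0.1, 0.6]
opening: 0.0552
grasp_force: 0.0
time: 15.75
ee_pos: [0.4676, -0.2039, 0.1717]
tcp_rot: [-176.3, 0.1, -54.8]
wrist_force: [-0.3, 0.2, -0.6]
opening: 0.0549
grasp_force: 0.0
[ -25.3   -3.1   -5.7   85.7    3.2 -150.4]
```

```bash
python3 -m inch '[[0,0,0,10],[0,0,0,20],[0,0,0,28],[0,0,0,32],[0,0,0,34],[0,0,0,36],[0,0,0,36],[0,0,0,36]]'
python3 -c "
from h import *
print(bot.get_obs()['q'].round(1))"
```

```text
time: 16.75
ee_pos: [0.4785, -0.176, 0.1713]
tcp_rot: [-177.6, 0.1, -21.6]
wrist_force: [-0.3, 0.2, -0.1]
opening: 0.0554
grasp_force: 0.0
[ -21.5   -1.3   -3.9   87.5    2.4 -179.9]
```

```bash
python3 -m inch '[[0,0,0,5],[0,0,0,11],[0,0,0,11],[0,0,0,11],[0,0,0,11],[0,0,0,11],[0,0,0,11],[0,0,0,11]]'
python3 -c "
from h import *
print(bot.get_obs()['q'].round(1))"
```

```text
time: 17.75
ee_pos: [0.4912, -0.1274, 0.1712]
tcp_rot: [-179.8, 0.2, -14.7]
wrist_force: [-0.4, -0.0, -0.1]
opening: 0.055
grasp_force: 0.0
[ -14.6   -1.5   -4.1   87.6    0.2 -179.9]
```

Tilt removed. Next I go over the collar.

```bash
python3 -m inch '[[-0.8,-4,-2,-10],[-0.8,-7.9,-4,-20],[-0.8,-7.9,-6,-30],[-0.8,-7.9,-7,-35],[-0.8,-7.9,-7,-35],[-0.8,-7.9,-7,-35],[-0.8,-7.9,-7,-35],[-0.8,-7.9,-7,-35]]' 6.5
python3 look.py w7 collar_mid,cork; python3 - <<'E'
from h import *
i=cv2.imread('pics/w7.png')
g=cv2.medianBlur(cv2.cvtColor(i,cv2.COLOR_BGR2HSV),3); m=(g[:,:,1]<70)&(g[:,:,2]>70)
print([ (s.tolist(),c.round(1).tolist()) for s,c in zip(*cv2.connectedComponentsWithStats(m.astype(np.uint8))[2:]) if 300<s[4]<20000])
E
```

```text
time: 18.75
ee_pos: [0.4835, -0.2062, 0.1017]
tcp_rot: [-179.8, 0.2, -49.6]
wrist_force: [-1.0, 0.4, 0.4]
opening: 0.0654
grasp_force: 0.0
[ 0.48339425 -0.206188    0.101604  ] [-179.78847888    0.18473052  -49.64987633] cam [ 0.533 -0.267  0.237] [[-0.76, -0.62, -0.19], [-0.65, 0.72, 0.23], [-0.0, 0.3, -0.95]]
collar_mid [281.3 220.1] 0.79 [ 0.4827 -0.2032  0.007 ]
[([332, 0, 77, 43, 1715], [365.9, 14.0]), ([470, 117, 30, 55, 455], [485.0, 143.1]), ([255, 192, 55, 55, 2182], [282.3, 219.1]), ([181, 260, 32, 49, 569], [195.8, 283.6]), ([354, 260, 33, 49, 554], [370.9, 283.0])]
```

View pics/w7.png

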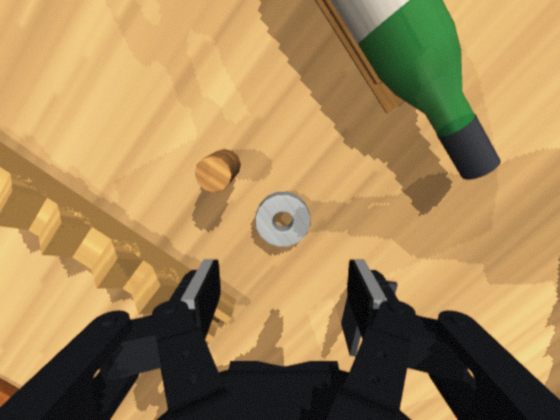

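The collar is at (282,219), just ahead of the jaws, with the cork clear of the fingers. Grasp it.

```bash
python3 -m inch '[[-0.05,0.3,-5,0],[-0.05,0.3,-8,0],[-0.05,0.3,-9.3,0],[-0.05,0.3,-9.4,0],[-0.05,0.3,-9.4,0],[-0.05,0.3,-9.4,0],[-0.05,0.3,-9.4,0],[-0.05,0.3,-9.4,0]]'
python3 -m inch '[[0,0,0,0],[0,0,0,0],[0,0,0,0],[0,0,0,0],[0,0,1,0],[0,0,6,0],[0,0,11,0],[0,0,15,0]]' 3.5 40
```

```text
time: 19.9
ee_pos: [0.4829, -0.2033, 0.0076]
tcp_rot: [-179.8, 0.2, -49.7]
wrist_force: [0.0, -0.1, 0.1]
opening: 0.0651
grasp_force: 0.0
time: 20.9
ee_pos: [0.4828, -0.2032, 0.1597]
tcp_rot: [-179.8, 0.1, -49.7]
wrist_force: [0.3, -0.5, -0.8]
opening: 0.0417
grasp_force: 41.0
```

```bash
python3 -m inch '[[0,6,0,0],[0,12,0,0],[0,18,0,0],[0,24,0,0],[-1.3,30,0,0],[-1.3,36,0,0],[-1.3,40.3,0,0],[-1.3,40.3,0,0]]'
python3 look.py w8 post_top; python3 - <<'E'
from h import *
p=shot("wrist");o=bot.get_obs()
W=Ro.from_euler('xyz',o["tcp_rot"],degrees=True).as_matrix(); e=o["ee_pos"];print(o["ee_pos"])
print("pred collar top",proj(p,e+W@[0,0,-.0064]),proj(p,e+W@[.005,0,-.0064]),"post est",proj(p,[.5275,.146,.086]),proj(p,[.5275,.146,.048]))
a=p["img"][:,:,::-1];u,v=proj(p,[.5275,.146,.086]).astype(int)
A=cv2.resize(a[200:350,190:380],None,fx=2,fy=2);B=cv2.resize(a[max(v-50,0):max(v-50,0)+100,u-60:u+60],(360,300),interpolation=cv2.INTER_CUBIC);cv2.imwrite("pics/w8b.png",np.hstack([A,B]));print(u-60,max(v-50,0))
E
```

```text
time: 21.9
ee_pos: [0.4692, 0.2022, 0.1572]
tcp_rot: [-179.8, 0.2, -49.5]
wrist_force: [0.0, -0.7, -1.1]
opening: 0.0417
grasp_force: 41.0
[0.46933215 0.20082628 0.15724378] [-179.83852464    0.21485947  -49.53415505] cam [0.519 0.142 0.292] [[-0.76, -0.62, -0.2], [-0.65, 0.72, 0.23], [-0.0, 0.31, -0.95]]
post_top [270.1 108.5] 0.57 [0.5287 0.1452 0.086 ]
[0.46964403 0.19927119 0.15735591]
pred collar top [282.31497193 283.27901333] [282.32042004 274.08353464] post est [268.32989491 114.06374479] [270.84539474 114.11443438]
208 64
```

View pics/w8b.png

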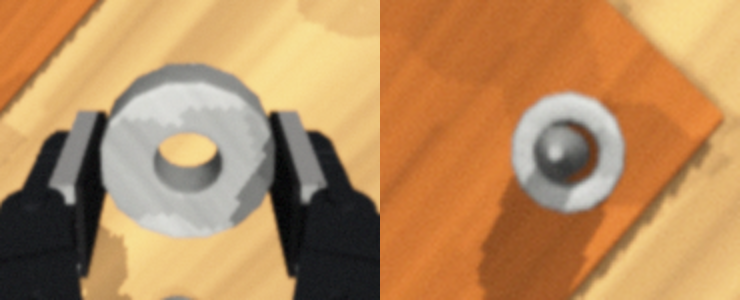

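The left crop shows the collar held, with its top ring at about (284,280). The right crop shows the post tip at about (267,114), inside the spacer, which is home. That is the tenth picture, so from here I use numbers. I repeat the reading with the arm settled.

```bash
python3 - <<'E'
from h import *
p=shot("wrist");o=bot.get_obs()
W=Ro.from_euler('xyz',o["tcp_rot"],degrees=True).as_matrix(); e=o["ee_pos"];print(e)
hsv=cv2.cvtColor(p["img"],cv2.COLOR_RGB2HSV);g=cv2.GaussianBlur(cv2.cvtColor(p["img"],cv2.COLOR_RGB2GRAY),(3,3),0)
u,v=proj(p,[.5275,.146,.086]).astype(int)
m=np.zeros(g.shape,np.uint8); m[v-30:v+30,u-30:u+30]=((hsv[:,:,1]<90))[v-30:v+30,u-30:u+30]
cs=cv2.findContours(m,cv2.RETR_EXTERNAL,cv2.CHAIN_APPROX_NONE)[0];c=max(cs,key=cv2.contourArea);(x,y),r=cv2.minEnclosingCircle(c);print("spacer top",x,y,r,atz(p,(x,y),.048))
sub=g[v-6:v+7,u-8:u+7];print(u-8,v-6);print(sub)
m=((hsv[:,:,1]<70)&(g>60)).astype(np.uint8); 
m[:200]=0;m[:,:243]=0;m[:,326:]=0
h=cv2.inRange(hsv,(10,70,120),(30,255,255));h[:200]=0;h[320:]=0;h[:,:250]=0;h[:,310:]=0
for a,n in ((m,"grey"),(h,"wood")):
    print(n,[(s.tolist(),c.round(1).tolist()) for s,c in zip(*cv2.connectedComponentsWithStats(a)[2:]) if 100<s[4]<20000])
print("pred",proj(p,e+W@[0,0,-.0064]),proj(p,e+W@[0,0,.0076]))
E
```

```text
[0.46974554 0.19895327 0.1573907 ]
spacer top 269.79364013671875 115.38095092773438 19.965084075927734 [0.52769983 0.14661055 0.048     ]
259 109
[[184 167 152 145 146 150 154 154 153 151 147 140 130 116 100]
 [171 150 140 142 148 155 160 161 160 157 152 147 139 128 114]
 [154 132 129 138 150 159 165 167 165 159 153 146 138 130 120]
 [138 118 120 135 150 164 173 174 168 159 150 142 134 126 118]
 [125 107 113 130 152 172 182 181 172 158 145 136 128 120 113]
 [116 100 107 126 153 179 191 188 175 154 136 126 119 111 104]
 [110  94  99 118 150 182 195 192 174 146 123 112 107 101  95]
 [109  89  91 108 140 174 189 186 164 131 107  97  93  89  85]
 [111  87  84  96 120 150 166 163 141 110  90  83  81  78  75]
 [117  87  80  85  98 116 128 124 106  85  74  73  73  71  68]
 [125  90  78  77  81  87  91  87  76  66  64  66  67  65  64]
 [132  96  79  74  73  73  72  68  63  59  59  60  61  61  61]
 [135 105  85  74  70  69  67  64  61  58  56  56  57  60  63]]
grey [([243, 232, 83, 87, 5578], [283.6, 275.5]), ([264, 349, 28, 18, 330], [277.7, 357.6])]
wood [([250, 200, 60, 48, 2153], [278.5, 217.7]), ([269, 267, 30, 17, 386], [283.6, 274.8]), ([250, 306, 60, 14, 260], [273.2, 315.9])]
pred [282.1273682  283.69905392] [282.24723373 269.62536276]
```

```bash
python3 -m inch '[[3,-2.6,0,0],[5.8,-5.1,0,0],[5.8,-5.1,-3,0],[5.8,-5.1,-5,0],[5.8,-5.1,-6,0],[5.8,-5.1,-6.8,0],[5.8,-5.1,-7.5,0],[5.8,-5.1,-7.8,0]]'
python3 -m inch '[[0,0,-0.3,0],[0,0,-0.7,0],[0,0,-1.1,0],[0,0,-1.5,0],[0,0,-1.9,0],[0,0,-2.1,0],[0,0,-2.2,0],[0,0,-2.2,0]]'
```

```text
time: 23.1
ee_pos: [0.5278, 0.1488, 0.0793]
tcp_rot: [-179.8, 0.2, -49.7]
wrist_force: [-0.9, -0.0, -1.1]
opening: 0.0419
grasp_force: 41.1
time: 24.1
ee_pos: [0.5278, 0.1488, 0.0573]
tcp_rot: [-179.8, 0.2, -49.7]
wrist_force: [-0.2, -0.1, -0.1]
opening: 0.0415
grasp_force: 41.1
```

```bash
python3 -m inch '[[0,0,0,0],[0,0,0,0],[0,0,2,0],[0,0,6,0],[0,0,11,0],[0,-3,14,-10],[0,-9,16,-20],[2,-15,18,-30]]' 6.5
python3 -m inch '[[2,-5,2,-10],[3.7,-9.7,2,-20],[3.7,-9.7,2,-30],[3.7,-9.7,2,-40],[3.7,-9.7,2,-50],[3.7,-9.7,2,-60],[3.7,-9.7,2,-70],[3.7,-9.7,2,-80]]'
python3 -m inch '[[0,0,0,-10],[0,0,0,-20],[0,0,0,-20],[0,0,0,-20],[0,0,0,-20],[0,0,0,-20],[0,0,0,-20],[0,0,0,-20]]'
python3 look.py w9 rail_mid; python3 - <<'E'
from h import *
import json
p=shot("wrist")
hsv=cv2.cvtColor(p["img"],cv2.COLOR_RGB2HSV)
print("bg",hsv[200,400],"teeth px:")
for X in ([.585,-.098,.026],[.65,-.098,.026],[.48,-.098,.026],[.70,-.098,.026]): print(proj(p,X).round(), hsv[tuple(proj(p,X).round().astype(int)[::-1])] if 0<=proj(p,X)[1]<420 else '')
# top cam: check post / collar
q=shot("top")
for t in ("collar_mid","spacer_mid"):
    for r in bot.landmark_of(t,q)[:2]: print(t,r["score"],atz(q,r["point"],.055))
E
```

```text
time: 25.1
ee_pos: [0.5461, 0.0017, 0.2377]
tcp_rot: [-179.7, 0.2, -79.9]
wrist_force: [0.7, 1.0, -0.3]
opening: 0.0648
grasp_force: 0.0
time: 26.1
ee_pos: [0.5834, -0.0941, 0.256]
tcp_rot: [-179.8, 0.2, -160.0]
wrist_force: [-0.1, 0.1, -0.2]
opening: 0.0649
grasp_force: 0.0
time: 27.1
ee_pos: [0.5834, -0.0941, 0.2559]
tcp_rot: [-179.8, 0.2, -179.7]
wrist_force: [-0.6, 0.1, 0.6]
opening: 0.0648
grasp_force: 0.0
[ 0.58339341 -0.09412522  0.25592055] [-179.80157806    0.21171968 -179.67477364] cam [ 0.505 -0.095  0.391] [[-0.01, 0.95, 0.31], [1.0, 0.01, -0.0], [-0.0, 0.31, -0.95]]
rail_mid [282.9 176.8] 0.68 [ 0.5812 -0.0964  0.013 ]
bg [ 19 118 240] teeth px:
[282. 182.] [ 20 135 238]
[281. 231.] [ 18 145 201]
[282.  90.] [ 17 139 110]
[281. 266.] [ 21 135 240]
collar_mid 0.25 [0.65488808 0.20380447 0.055     ]
```

```bash
cat > fit.py <<'E'
from h import *
from scipy.optimize import minimize
def segs():
    S=[]
    for x in(-16,16): S+=[((x,-120,26),(x,-76,26)),((x,76,26),(x,120,26))]
    S+=[((-16,120,26),(16,120,26)),((-16,-120,26),(-9,-120,26)),((9,-120,26),(16,-120,26)),((-9,-120,26),(-9,-90,26)),((9,-120,26),(9,-90,26)),((-9,-90,26),(9,-90,26))]
    for t in(-58,-22,22,58): S+=[((-16,t,40),(16,t,40))]
    for x in(-16,16):
        for t in(-58,-22,22,58):
            S+=[((x,t-10,30),(x,t,40)),((x,t,40),(x,t+10,30))]
    return np.array(S,float)/1e3
S=segs(); T=np.linspace(0,1,25)
P=(S[:,0,None]*(1-T)[None,:,None]+S[:,1,None]*T[None,:,None])
def score(v,p,mask=slice(None)):
    R=Ro.from_euler('z',v[2],degrees=True).as_matrix()
    X=P[mask]@R.T+[v[0],v[1],v[3] if len(v)>3 else 0]
    q=(X-p["c"])@p["Rc"]; u=p["cx"]+p["f"]*q[...,0]/q[...,2]; w=p["cy"]+p["f"]*q[...,1]/q[...,2]
    d=np.stack([u[:,-1]-u[:,0],w[:,-1]-w[:,0]],-1); d/=np.linalg.norm(d,axis=1)[:,None]+1e-9
    gx=cv2.remap(p["gx"],u.astype(np.float32),w.astype(np.float32),cv2.INTER_LINEAR)
    gy=cv2.remap(p["gy"],u.astype(np.float32),w.astype(np.float32),cv2.INTER_LINEAR)
    n=np.abs((-gx*d[:,1,None]+gy*d[:,0,None]).mean(1))
    return np.minimum(n,60).sum()
def prep(p,s=2):
    g=cv2.GaussianBlur(cv2.cvtColor(p["img"],cv2.COLOR_RGB2GRAY).astype(np.float32),(0,0),s)
    p["gx"]=cv2.Sobel(g,cv2.CV_32F,1,0);p["gy"]=cv2.Sobel(g,cv2.CV_32F,0,1);return p
def fit(ps,x0,rng=(.012,.012,9)):
    best=max(((sum(score((x0[0]+a,x0[1]+b,x0[2]+c),p) for p in ps),(x0[0]+a,x0[1]+b,x0[2]+c)) for a in np.linspace(-rng[0],rng[0],13) for b in np.linspace(-rng[1],rng[1],13) for c in np.linspace(-rng[2],rng[2],19)))
    r=minimize(lambda v:-sum(score(v*[.01,.01,5],p) for p in ps),np.array(best[1])/[.01,.01,5],method='Nelder-Mead',options=dict(initial_simplex=np.array(best[1])/[.01,.01,5]+np.vstack([np.zeros(3),np.eye(3)*.2])))
    return r.x*[.01,.01,5],-r.fun,best
E
python3 - <<'E'
from fit import *
p=prep(shot("wrist"))
w1=dict(p); w1["img"]=cv2.imread("pics/w1.png")[:,:,::-1].copy()
M=np.array(p["mount"]);W=np.eye(4);W[:3,:3]=Ro.from_euler('xyz',[-179.993,.035,.08],degrees=True).as_matrix();W[:3,3]=[.54487,-.19916,.27886];C=W@M;w1["Rc"]=C[:3,:3];w1["c"]=C[:3,3];prep(w1)
for ps in ([p],[w1],[p,w1]): print(fit(ps,(.582,-.097,-90)))
for r in bot.find_in("rail_mid",p)[:2]: print(r["score"],atz(p,r["point"],.02))
E
```

```text
(array([  0.56760369,  -0.0973145 , -88.17065529]), np.float64(1029.0063655508825), (np.float64(942.9082455429893), (np.float64(0.57), np.float64(-0.097), np.float64(-88.0))))
(array([  0.58413556,  -0.09729552, -88.52784549]), np.float64(1219.1671675578675), (np.float64(1207.491525390166), (np.float64(0.584), np.float64(-0.097), np.float64(-88.0))))
(array([  0.5840777 ,  -0.09722172, -88.34507747]), np.float64(2139.529880079179), (np.float64(2128.622924781771), (np.float64(0.584), np.float64(-0.097), np.float64(-88.0))))
```

```bash
python3 -m inch '[[-0.1,-0.3,-5,1.3],[-0.1,-0.3,-10,1.3],[-0.1,-0.3,-16,1.3],[-0.1,-0.3,-20,1.3],[-0.1,-0.3,-23,1.3],[-0.1,-0.3,-24.5,1.3],[-0.1,-0.3,-24.6,1.3],[-0.1,-0.3,-24.6,1.3]]'
python3 -m inch '[[0,0,0,0],[0,0,0,0],[0,0,0,0],[0,0,0,0],[0,0,0,0],[0,0,2,0],[0,0,8,0],[0,0,14,0]]' 2.2 60
python3 - <<'E'
from h import *
p=bot.camera("wrist");M=np.array(p["mount"]);f=210/np.tan(np.radians(p["fovy"]/2))
def P(n,e,r):
    W=np.eye(4);W[:3,:3]=Ro.from_euler('xyz',r,degrees=True).as_matrix();W[:3,3]=e;C=W@M
    return dict(img=cv2.imread(f"pics/{n}.png")[:,:,::-1],Rc=C[:3,:3],c=C[:3,3],cx=p["cx"],cy=p["cy"],f=f)
for n,e,r,A in (("w5",[.46958,.09975,.18136],[-176.3625,.104,34.839],[((110,18),(295,157)),((308,155),(415,15))]),
              ("w4",[.48668,.07573,.20649],[-176.3595,.0936,6.8536],[((125,152),(258,169)),((268,165),(278,66))]),
              ("w3",[.52614,.03588,.29521],[-178.366,.144,3.0995],[((60,172),(225,186)),((238,180),(241,60))])):
    q=P(n,e,r); lab=cv2.GaussianBlur(q["img"],(0,0),1).astype(float); s=lab[:,:,2]  # blue channel: bench vs board
    for a,b in A:
        a=np.array(a,float);b=np.array(b,float);d=(b-a)/np.linalg.norm(b-a);nn=np.array([-d[1],d[0]]);pts=[]
        for t in np.linspace(0,1,60):
            c=a+(b-a)*t; k=np.arange(-8,8.1,.5); L=c+k[:,None]*nn
            v=cv2.remap(s.astype(np.float32),L[:,0].astype(np.float32)[None],L[:,1].astype(np.float32)[None],1)[0]
            g=np.abs(np.gradient(v)); i=g.argmax(); pts.append(atz(q,L[i],.012)[:2])
        pts=np.array(pts,np.float32); vx,vy,x0,y0=cv2.fitLine(pts,cv2.DIST_HUBER,0,.001,.001).ravel()
        print(n,"line dir",round(float(np.degrees(np.arctan2(vy,vx)))%180,2),"pt",x0,y0, "res",np.median(np.abs((pts-[x0,y0])@[-vy,vx])))
E
```

```text
time: 28.5
ee_pos: [0.5832, -0.0972, 0.0113]
tcp_rot: [-179.8, 0.3, -178.4]
wrist_force: [0.3, -0.4, 0.7]
opening: 0.0649
grasp_force: 0.0
time: 29.5
ee_pos: [0.5818, -0.097, 0.151]
tcp_rot: [-179.8, 0.1, -178.4]
wrist_force: [1.5, -0.3, -1.3]
opening: 0.0314
grasp_force: 60.4
w5 line dir 88.77 pt 0.4998746 0.23407024 res 0.00029848487
w5 line dir 179.04 pt 0.58569926 0.10988425 res 0.00016138211
w4 line dir 88.95 pt 0.49949646 0.15358971 res 0.00021826357
w4 line dir 179.09 pt 0.562838 0.109360635 res 0.00020234648
w3 line dir 89.02 pt 0.50128776 0.23220526 res 0.00028587604
w3 line dir 179.01 pt 0.5915826 0.10784923 res 2.0896343e-05
```

Rack yaw is −1.0° and the rail is gripped. I carry it over its place at hover height.

```bash
python3 -m inch '[[0,4,1,9],[-1,8,1,18],[-2,12,1,27],[-3,17,1,36],[-4,22,1,45],[-5.3,27,1,54],[-5.3,32,1,63],[-5.3,34.7,1,72]]'
python3 -m inch '[[0,0,0,8],[0,0,0,15.4],[0,0,0,15.4],[0,0,-1,15.4],[0,0,-2,15.4],[0,0,-3,15.4],[0,0,-4,15.4],[0,0,-4,15.4]]'
python3 - <<'E'
from fit import *
o=bot.get_obs();p=prep(shot("wrist"),1.2);e=o["ee_pos"];print(e,o["tcp_rot"],bot.get_obs()["ee_pos"])
save(p,"w10")
yaw=o["tcp_rot"][2]+90
def sc(dx,dy,mk): 
    R=Ro.from_euler('z',yaw,degrees=True).as_matrix();c=e+R@[dx,dy,0];return score((c[0],c[1],yaw,e[2]-.0105),p,mk)
mk=list(range(6,10))+[0,2]
G=[(sc(a,b,mk),a,b) for a in np.arange(-.006,.0061,.0005) for b in np.arange(-.012,.0121,.0005)]
for g in sorted(G)[::-1][:6]: print(np.round(g,4))
R=Ro.from_euler('z',yaw,degrees=True).as_matrix()
for n,q in dict(sl0=(-.009,-.12,.0155),sl1=(.009,-.12,.0155),sl2=(.009,-.09,.0155),sl3=(-.009,-.09,.0155)).items(): print(n,proj(p,e+R@q).round(1))
print("tip",proj(p,[.5272,.148,.086]).round(1), "collar",proj(p,[.5272,.148,.062]).round(1))
u,v=proj(p,[.5272,.148,.086]).astype(int); print(cv2.cvtColor(p["img"],cv2.COLOR_RGB2GRAY)[max(v-30,0):v+30:2,u-36:u+36:2].tolist().__str__().replace('], [',']\n['),u-36,max(v-30,0))
E
```

```text
time: 30.55
ee_pos: [0.5288, 0.2522, 0.1595]
tcp_rot: [-179.8, 0.2, -106.0]
wrist_force: [0.2, -1.1, -1.5]
opening: 0.031
grasp_force: 60.5
time: 31.55
ee_pos: [0.5289, 0.2496, 0.1187]
tcp_rot: [-179.9, 0.2, -91.0]
wrist_force: [0.4, -0.6, -3.0]
opening: 0.0311
grasp_force: 60.5
[0.52889235 0.24963793 0.11871913] [-1.79890816e+02  1.65090601e-01 -9.09996716e+01] [0.52917478 0.24976804 0.11950429]
[ 2.9043e+02  0.0000e+00 -5.0000e-04]
[ 2.904061e+02  0.000000e+00 -1.000000e-03]
[ 2.889888e+02 -5.000000e-04 -5.000000e-04]
[ 2.889844e+02 -5.000000e-04 -1.000000e-03]
[ 2.880189e+02  0.000000e+00 -1.500000e-03]
[ 2.87006e+02 -5.00000e-04 -1.50000e-03]
sl0 [309.9 -14.9]
sl1 [256.1 -14.9]
sl2 [258.4  82. ]
sl3 [307.6  82. ]
tip [283.2  66.9] collar [283.3  73.1]
[[213, 214, 213, 213, 213, 193, 74, 88, 221, 237, 239, 238, 237, 235, 235, 234, 234, 232, 233, 232, 233, 227, 214, 214, 214, 210, 198, 173, 148, 115, 102, 171, 213, 213, 215, 212]
[215, 214, 213, 210, 215, 193, 74, 87, 228, 236, 236, 235, 236, 236, 234, 234, 235, 234, 234, 233, 233, 228, 211, 210, 213, 210, 209, 209, 194, 124, 103, 
[... 4291 characters left out ...]
218, 218, 223, 221, 222, 223, 220, 221, 219, 219, 216, 215, 216, 216, 217, 215, 217, 215, 216, 213, 215, 218, 214, 219, 216, 214, 212, 212, 210, 213]
[218, 217, 217, 215, 217, 217, 219, 220, 221, 221, 221, 222, 224, 224, 224, 222, 219, 216, 216, 215, 217, 215, 216, 216, 215, 214, 215, 216, 219, 217, 214, 214, 212, 211, 210, 213]
[217, 213, 214, 216, 217, 218, 219, 221, 221, 221, 222, 224, 222, 225, 225, 221, 220, 217, 217, 216, 217, 218, 218, 215, 214, 214, 212, 216, 215, 217, 214, 213, 213, 213, 212, 210]
[216, 217, 217, 217, 214, 217, 217, 219, 219, 223, 222, 223, 223, 226, 224, 222, 218, 218, 214, 215, 216, 215, 216, 216, 214, 215, 213, 216, 216, 214, 215, 212, 212, 210, 213, 210]] 247 36
```

Numerically the slot spans columns 258 to 309 and the post tip is at about column 280, so the rail must go 1.5 mm to +x. Along y it is aligned. Lower it.

```bash
python3 -m inch '[[0.15,0,0,0],[0.15,0,-1,0],[0.15,0,-1.7,0],[0.15,0,-2.4,0],[0.15,0,-3.1,0],[0.15,0,-3.8,0],[0.15,0,-4.3,0],[0.15,0,-4.4,0]]'
python3 -c "
from h import *
p=shot('wrist');o=bot.get_obs();print(o['ee_pos'],o['wrist_force'])
print(proj(p,[.5282,.148,.086]).round(1));print(cv2.cvtColor(p['img'],cv2.COLOR_RGB2GRAY)[30:90:4,240:330:3])"
```

```text
time: 32.6
ee_pos: [0.5307, 0.2498, 0.0755]
tcp_rot: [-179.8, 0.2, -91.0]
wrist_force: [-0.1, 0.3, -2.4]
opening: 0.0311
grasp_force: 60.6
[0.53079747 0.24986231 0.07566233] [ 0.35727505 -0.14394631 -0.7249625 ]
[285.1  48.7]
[[215 214 215 213 213 215 122  80 131 146 198 198 197 198 198 198 198 201
  199 196 219 216 115 171 215 216 213 217 215 213]
 [215 215 216 217 215 217 121  78 125 134 197 199 197 191 184 184 185 191
  218 207 221 217 112 171 214 215 215 215 217 213]
 [214 215 218 214 216 215 127  67 129 126 186 185 171 164 163 164 150 144
  164 184 195 194 104 173 216 214 215 214 215 214]
 [215 214 214 216 212 215 136  74 128 133 139 119 157 180 201 211 160 128
  103  99 179 193 101 188 214 214 216 214 216 216]
 [214 216 214 215 215 215 138  81 123 122  79  82 159 175 233 233 210 105
   91  80  91 182 102 190 214 216 213 215 216 214]
 [217 217 215 217 216 217 155  82 124 109  65 100 133 125 178 221 123  86
   75  74  63 147 104 188 215 216 215 216 214 215]
 [217 216 213 216 216 216 152  84 122  79  64  83 104  97  94 100  99  85
   71  65  64  90 105 202 216 215 213 215 216 211]
[... 301 characters left out ...]
 66  81  79  73  69  68
   65  77  68 173 109 207 215 214 215 217 216 207]
 [213 215 217 217 216 216 193  69 120 122  95  73  62  64  66  68  63  63
   68  82  89 182  99 206 215 216 215 216 216 207]
 [208 218 216 218 215 217 197  69 116 124 126 105  62  59  64  62  66  68
   73 102 120 165  94 207 215 216 217 215 217 201]
 [207 215 217 217 216 217 197  72 119 128 125 129 128 116  99  92  91 115
  126 125 127 146  99 209 218 216 215 216 216 193]
 [210 220 218 219 220 216 219 220 222 224 221 214 215 214 217 218 219 220
  215 216 215 217 219 216 213 212 213 212 211 182]
 [202 218 220 218 218 217 219 220 221 222 221 219 217 218 218 219 217 217
  217 214 217 218 218 216 213 212 214 213 214 178]]
```

```bash
python3 -m inch '[[0,-0.1,-0.1,0],[0,-0.1,-0.25,0],[0,-0.1,-0.25,0],[0,-0.1,-0.25,0],[0,-0.1,-0.25,0],[0,-0.1,-0.25,0],[0,-0.1,-0.25,0],[0,-0.1,-0.25,0]]'
python3 -m inch '[[0,0,0,0],[0,0,0,0],[0,0,0,0],[0,0,1,0],[0,0,4,0],[0,0,9,0],[0,0,14,0],[0,-3,18,-10]]' 7.5
python3 - <<'E'
from fit import *
p=prep(shot("wrist"),1.5); print(bot.get_obs()["ee_pos"])
x0=(.531,.2495,-1)
G=[(score((x0[0]+a,x0[1]+b,-1+c,.062),p),a,b,c) for a in np.arange(-.006,.0061,.001) for b in np.arange(-.008,.0081,.001) for c in np.arange(-3,3.1,.5)]
for g in sorted(G)[::-1][:3]: print(np.round(g,4))
E
```

```text
time: 33.65
ee_pos: [0.5309, 0.2489, 0.0734]
tcp_rot: [-179.8, 0.2, -91.0]
wrist_force: [0.3, 0.4, -1.3]
opening: 0.0307
grasp_force: 60.6
time: 34.65
ee_pos: [0.5308, 0.2197, 0.2561]
tcp_rot: [-179.7, 0.3, -101.1]
wrist_force: [0.4, -0.0, 0.3]
opening: 0.0747
grasp_force: 0.0
[0.53153663 0.21651153 0.26185708]
[ 1.6568469e+03  1.0000000e-03 -5.0000000e-03 -1.0000000e+00]
[ 1.6542727e+03  1.0000000e-03 -5.0000000e-03 -5.0000000e-01]
[ 1.6528634e+03  0.0000000e+00 -5.0000000e-03 -5.0000000e-01]
```

The rail fits the model at its home height. On to the bottle.

```bash
python3 -m inch '[[0,-6,0,-10],[0,-12,0,-20],[0,-18,0,-30],[0,-24,0,-40],[0,-30,0,-50],[0,-36,0,-60],[-1,-42,0,-70],[-1,-48,0,-79]]'
python3 -m inch '[[0,-6,2,0],[0,-8.5,2,0],[0,-8.5,2,0],[0,-8.5,2,0],[0,-8.5,2,0],[0,-8.5,2,0],[0,-8.5,2,0],[0,-8.5,2,0]]'
python3 look.py w11 bottle_mid; python3 - <<'E'
from h import *
p=shot("wrist");o=bot.get_obs();print(o["ee_pos"],o["tcp_rot"])
hsv=cv2.cvtColor(p["img"],cv2.COLOR_RGB2HSV)
m=cv2.inRange(hsv,(40,90,25),(90,255,255)); n,l,s,c=cv2.connectedComponentsWithStats(m)
print([(a.tolist(),b.round(1).tolist()) for a,b in zip(s,c) if 150<a[4]<60000])
# green + label + neck
w=cv2.inRange(hsv,(0,0,150),(180,60,255)); n,l,s,c=cv2.connectedComponentsWithStats(w);print("white",[(a.tolist(),b.round(1).tolist()) for a,b in zip(s,c) if 150<a[4]<60000])
for X in ([.524,-.352,.029],[.604,-.37,.029],[.41,-.33,.029]): print(proj(p,X).round())
E
```

```text
time: 35.7
ee_pos: [0.5202, -0.263, 0.2545]
tcp_rot: [-179.8, 0.3, 179.7]
wrist_force: [1.3, 0.1, 0.1]
opening: 0.0751
grasp_force: 0.0
time: 36.7
ee_pos: [0.5209, -0.3459, 0.2735]
tcp_rot: [-179.8, 0.2, -180.0]
wrist_force: [-0.6, -0.3, 0.0]
opening: 0.0751
grasp_force: 0.0
[ 0.5209189  -0.34594393  0.27345694] [-179.80005354    0.21023853 -179.97175248] cam [ 0.443 -0.346  0.408] [[-0.0, 0.95, 0.31], [1.0, 0.0, -0.0], [-0.0, 0.31, -0.95]]
bottle_mid [280.5 177. ] 0.95 [ 0.5194 -0.3513  0.029 ]
[ 0.5208848  -0.34608114  0.27337074] [-179.80312531    0.20575196 -179.98536222]
[([263, 113, 41, 71, 1985], [286.2, 152.4]), ([252, 219, 36, 24, 549], [268.5, 232.3])]
white [([255, 177, 39, 50, 1406], [273.4, 202.2])]
[280. 181.]
[267. 238.]
[299.  84.]
```

```bash
python3 - <<'E'
from h import *
p=shot("wrist");hsv=cv2.cvtColor(p["img"],cv2.COLOR_RGB2HSV)
m=cv2.inRange(hsv,(40,90,20),(90,255,255))|cv2.inRange(hsv,(0,0,120),(180,60,255))
m[:,:240]=0;m[:,320:]=0;m[:100]=0;m[255:]=0
P=[]
for r in range(116,242,6):
    c=np.where(m[r])[0]
    if len(c)>8:
        a=atz(p,(c.min(),r),.029);b=atz(p,(c.max()+1,r),.029);P.append((a+b)[:2]/2);print(r,c.min(),c.max(),P[-1].round(4),round((b-a)[1],4))
P=np.array(P,np.float32);vx,vy,x,y=cv2.fitLine(P,cv2.DIST_HUBER,0,.001,.001).ravel();print(vx,vy,x,y,"yaw",np.degrees(np.arctan(vy/vx)))
d=hsv[:,:,2]
print(d[70:116:3,270:325:3])
E
```

```text
116 285 300 [ 0.4451 -0.3363] 0.0192
122 284 302 [ 0.452  -0.3357] 0.0229
128 282 301 [ 0.459  -0.3374] 0.0243
134 278 300 [ 0.466  -0.3404] 0.0281
140 275 301 [ 0.4732 -0.3416] 0.0331
146 271 302 [ 0.4804 -0.3434] 0.0395
152 269 303 [ 0.4878 -0.344 ] 0.0435
158 267 302 [ 0.4952 -0.3458] 0.045
164 265 302 [ 0.5027 -0.3471] 0.0478
170 264 301 [ 0.5103 -0.3483] 0.0481
176 263 299 [ 0.518  -0.3502] 0.0471
182 261 298 [ 0.5258 -0.3522] 0.0487
188 260 297 [ 0.5336 -0.3535] 0.049
194 259 295 [ 0.5416 -0.3554] 0.048
200 258 294 [ 0.5497 -0.3568] 0.0483
206 257 292 [ 0.5579 -0.3588] 0.0473
212 255 291 [ 0.5662 -0.3609] 0.0489
218 255 290 [ 0.5746 -0.3616] 0.0479
224 254 287 [ 0.5831 -0.3644] 0.0456
230 252 286 [ 0.5917 -0.3665] 0.0472
236 254 285 [ 0.6005 -0.3659] 0.0434
0.9795338 -0.20127971 0.4978234 -0.34636867 yaw -11.611803
[[229 228 229 229 221 209 211 220 227 229 229 229 231 229 229 230 231 230
  230]
 [229 229 231 231 216 208 211 209 213 216 233 233 233 233 232 231 227 214
  206]
 [233 233 234 232 217 209 209 207 208 209 214 230 233 232 208 170 167 170
  169]
 [231 230 231 230 207 20
[... 329 characters left out ...]
  61  68  71  68  58  47  40 166 169 170 166
  168]
 [228 228 224 194 189 191 142  62  71  62  61  51  34  64 170 167 170 168
  169]
 [227 225 209 185 187 185 102  64  70  70  65  52  40  93 166 164 167 166
  167]
 [224 216 207 188 191 185  73  63  73  64  63  47  42 135 161 162 163 166
  165]
 [210 212 198 182 179 173  52  68  71  65  60  45  37 148 158 157 159 160
  157]
 [202 206 182 177 176 155  58  67  72  69  56  47  42 148 155 156 155 152
  154]
 [206 206 184 178 181 133  62  70  74  68  58  38  65 139 147 155 157 157
  154]
 [209 206 185 180 182  99  67  76  68  65  49  37 112 143 145 147 155 159
  162]
 [213 204 185 185 185 110 126 133 124  93  56  34 128 143 143 144 144 152
  160]]
```

The bottle lies at yaw −12°, with bottle_mid near (0.522, −0.352). Grasp it.

```bash
python3 -m inch '[[0.1,-0.6,-5,-6],[0.1,-0.6,-10,-12],[0.1,-0.6,-15,-12],[0.1,-0.6,-19,-12],[0.1,-0.6,-22,-12],[0.1,-0.6,-24.5,-12],[0.1,-0.6,-25.3,-12],[0.1,-0.6,-25.3,-12]]' 7.5
python3 -m inch '[[0,0,0,0],[0,0,0,0],[0,0,0,0],[0,0,0,0],[0,0,0,0],[0,0,0,0],[0,0,1,0],[0,0,3,0]]' 3.5 40
python3 -m inch '[[0,0,4,0],[0,0,9,0],[0,0,14,0],[0,5,18,0],[0,10,21,0],[0,16,21,0],[0,22,21,0],[0,28,21,3]]'
```

```text
time: 37.9
ee_pos: [0.5218, -0.3521, 0.0205]
tcp_rot: [-179.8, 0.2, 168.0]
wrist_force: [-0.5, 0.2, 1.0]
opening: 0.0747
grasp_force: 0.0
time: 38.9
ee_pos: [0.5214, -0.3519, 0.0507]
tcp_rot: [-179.8, 0.1, 168.0]
wrist_force: [-0.0, -0.3, -3.0]
opening: 0.0467
grasp_force: 41.9
time: 39.9
ee_pos: [0.5215, -0.0705, 0.2621]
tcp_rot: [-179.8, 0.3, 171.0]
wrist_force: [-0.0, 1.2, -4.3]
opening: 0.0467
grasp_force: 42.4
```

```bash
python3 -m inch '[[1,5,2,4],[2,10,2,8],[2.9,15,2,8],[2.9,16,2,8],[2.9,16,2,8],[2.9,16,2,8],[2.9,16,2,8],[2.9,16,2,8]]'
python3 look.py w12 notch,post_top,bottle_mid; python3 - <<'E'
from fit import *
p=prep(shot("wrist"),1.5); o=bot.get_obs(); e=o["ee_pos"];print(e,o["tcp_rot"])
x0=(.531,.2495,-1)
G=[(score((x0[0]+a,x0[1]+b,-1+c,.062),p),a,b,c) for a in np.arange(-.008,.0081,.001) for b in np.arange(-.008,.0081,.001) for c in np.arange(-3,3.1,.5)]
for g in sorted(G)[::-1][:3]: print(np.round(g,4))
# bottle in hand: neck widths per row
hsv=cv2.cvtColor(p["img"],cv2.COLOR_RGB2HSV)
m=cv2.inRange(hsv,(40,90,20),(90,255,255))
m[:,:200]=0;m[:,360:]=0
for r in range(0,300,20):
    c=np.where(m[r])[0]
    if len(c)>8: print(r,c.min(),c.max())
W=Ro.from_euler('xyz',o["tcp_rot"],degrees=True).as_matrix()
for d,h in ((62,0),(115,0),(115,-.01)): print(d,proj(p,e+W@[d/1e3,0,-.0087+h]).round(1),proj(p,e+W@[d/1e3,.012,-.0087+h]).round(1))
print(hsv[0:140:6,280,2])
E
```

```text
time: 40.9
ee_pos: [0.5509, 0.0871, 0.2806]
tcp_rot: [-179.8, 0.2, 178.9]
wrist_force: [0.6, 0.6, -3.1]
opening: 0.0464
grasp_force: 42.6
[0.5508591  0.08723855 0.28049569] [-179.79955187    0.21215205  178.95723698] cam [0.473 0.088 0.415] [[0.02, 0.95, 0.31], [1.0, -0.02, -0.01], [-0.0, 0.31, -0.95]]
notch [379. 262.] 0.7 [0.6556 0.2062 0.067 ]
notch [342.5 165.4] 0.23 [0.5306 0.1542 0.067 ]
post_top [341.4 166.6] 0.97 [0.5288 0.1494 0.086 ]
bottle_mid [284.4 280.7] 0.64 [0.7036 0.084  0.029 ]
[0.55087843 0.08777589 0.2804258 ] [-179.80254861    0.20890195  179.0044726 ]
[ 1.5679167e+03 -1.0000000e-03 -2.0000000e-03  5.0000000e-01]
[ 1.5672324e+03 -1.0000000e-03 -2.0000000e-03  0.0000000e+00]
[ 1.5671531e+03  0.0000000e+00 -2.0000000e-03  0.0000000e+00]
120 256 312
140 256 311
160 253 315
180 245 322
200 238 329
220 234 333
240 232 336
260 232 334
280 232 334
62 [285.9 154.6] [314.8 154.6]
115 [286.3   6.6] [319.5   6.6]
115 [286.6  -3.8] [323.   -3.8]
[ 88  86  89  90  92  89  89  89  89  88  89  88  91  90  85  91  87  86
 176 175 175 174 178 178]
```

```bash
python3 -m inch '[[2,4,0,0],[4.5,8,0,0],[6.75,11.9,0,0],[6.75,11.9,-3,0],[6.75,11.9,-6,0],[6.75,11.9,-9,0],[6.75,11.9,-12,0],[6.75,11.9,-13,0]]'
python3 - <<'E'
from h import *
o=bot.get_obs();p=shot("wrist");e=o["ee_pos"];print(e,o["tcp_rot"],o["wrist_force"])
W=Ro.from_euler('xyz',o["tcp_rot"],degrees=True).as_matrix()
v=cv2.cvtColor(p["img"],cv2.COLOR_RGB2HSV)[:,:,2]
for r in (4,10,20,40,60,80,100):
    c=np.where(v[r]<105)[0]; c=c[(c>220)&(c<350)]; print(r,c.min() if len(c) else None,c.max() if len(c) else None)
for d in (62,80,100,112): print(d,proj(p,e+W@[d/1e3,-.012,-.0087]).round(1),proj(p,e+W@[d/1e3,.012,-.0087]).round(1))
# rail notch and teeth px
for y in (-58,-40,-22):
    R=Ro.from_euler('z',-1,degrees=True).as_matrix(); print(y,proj(p,np.array([.5305,.2480,.062])+R@[0,y/1e3,.04 if y!=-40 else .026]).round())
q=shot("side")
for r in bot.landmark_of("bottle_mid",q)[:1]: print("side",r["score"],r["point"],proj(q,e+W@[0,0,-.0087]))
E
```

```text
time: 42.15
ee_pos: [0.6175, 0.2067, 0.1482]
tcp_rot: [-179.7, 0.0, 179.0]
wrist_force: [0.5, -0.0, -3.9]
opening: 0.0466
grasp_force: 42.9
[0.61750331 0.20667629 0.14819835] [-1.79740145e+02  3.23704414e-02  1.79022206e+02] [ 0.4626875 -0.0067187 -3.86487  ]
4 252 317
10 252 317
20 252 316
40 252 316
60 253 316
80 254 314
100 254 314
62 [256.8 154.6] [314.6 154.6]
80 [255.6 108.8] [316.  108.8]
100 [254.1  52.8] [317.8  52.8]
112 [253.1  16.2] [318.9  16.2]
-58 [253.  96.]
-40 [285.  98.]
-22 [317.  96.]
side 0.72 [317.8, 153.4] [312.97888126 153.51274456]
```

Neck and notch agree within 1 px, so I lower gently.

```bash
python3 -m inch '[[0.05,0.1,-1,0],[0.05,0.1,-2,0],[0.05,0.1,-3,0],[0.05,0.1,-3.8,0],[0.05,0.1,-4.4,0],[0.05,0.1,-4.8,0],[0.05,0.1,-5,0],[0.05,0.1,-5,0]]'
python3 -m inch '[[0,0,-0.1,0],[0,0,-0.15,0],[0,0,-0.2,0],[0,0,-0.25,0],[0,0,-0.3,0],[0,0,-0.35,0],[0,0,-0.35,0],[0,0,-0.35,0]]'
```

```text
time: 43.3
ee_pos: [0.6189, 0.2079, 0.1005]
tcp_rot: [-179.8, 0.2, 179.0]
wrist_force: [0.2, -1.0, -3.3]
opening: 0.047
grasp_force: 42.9
time: 44.3
ee_pos: [0.6189, 0.2079, 0.0969]
tcp_rot: [-179.8, 0.2, 179.0]
wrist_force: [-0.3, -0.5, -4.3]
opening: 0.0467
grasp_force: 42.9
```

```bash
python3 -m inch '[[0,0,-0.1,0],[0,0,-0.15,0],[0,0,-0.2,0],[0,0,-0.25,0],[0,0,-0.3,0],[0,0,-0.3,0],[0,0,-0.3,0],[0,0,-0.3,0]]'
python3 -m inch '[[0,0,-0.05,0],[0,0,-0.1,0],[0,0,-0.15,0],[0,0,-0.2,0],[0,0,-0.2,0],[0,0,-0.2,0],[0,0,-0.2,0],[0,0,-0.2,0]]'
```

```text
time: 45.3
ee_pos: [0.6191, 0.2081, 0.0949]
tcp_rot: [-179.8, 0.3, 179.0]
wrist_force: [-3.7, 0.7, 4.9]
opening: 0.0468
grasp_force: 43.6
time: 46.3
ee_pos: [0.6193, 0.2083, 0.0946]
tcp_rot: [-179.9, 0.4, 179.1]
wrist_force: [-5.8, 0.8, 14.0]
opening: 0.0465
grasp_force: 44.4
```

Contact felt. I ease off 2 mm and release slowly.

```bash
python3 -m inch '[[0,0,0.1,0],[0,0,0.2,0],[0,0,0.2,0],[0,0,0.2,0],[0,0,0.2,0],[0,0,0.2,0],[0,0,0.2,0],[0,0,0.2,0]]' - 20
python3 -m inch '[[0,0,0,0],[0,0,0,0],[0,0,0,0],[0,0,0,0],[0,0,0,0],[0,0,0,0],[0,0,0,0],[0,0,0,0]]' 5.3
python3 -m inch '[[0,0,0,0],[0,0,0,0],[0,0,0,0],[0,0,1,0],[0,0,3,0],[0,0,6,0],[0,0,10,0],[0,0,14,0]]' 7
python3 - <<'E'
from h import *
p=shot("wrist");print(bot.get_obs()["ee_pos"])
for t,z in (("bottle_mid",.101),("post_top",.086),("rail_mid",.075)):
    for r in bot.landmark_of(t,p)[:2]: print(t,round(r["score"],2),r["point"],atz(p,r["point"],z).round(4))
q=shot("top");s=shot("side")
print("expect",[.6185,.208,.101])
a=bot.landmark_of("bottle_mid",q)[0];b=bot.landmark_of("bottle_mid",s)[0];print(a["score"],b["score"],tri([(q,a["point"]),(s,b["point"])]).round(3),atz(q,a["point"],.101),atz(s,b["point"],.101))
hsv=cv2.cvtColor(p["img"],cv2.COLOR_RGB2HSV);m=cv2.inRange(hsv,(40,90,20),(90,255,255))|cv2.inRange(hsv,(0,0,120),(180,60,255))
m[:,:200]=0;m[:,370:]=0
for r in range(100,300,20):
    c=np.where(m[r])[0]
    if len(c)>8: A=atz(p,(c.min(),r),.101);B=atz(p,(c.max()+1,r),.101);print(r,((A+B)/2).round(4),(B-A)[1].round(4))
E
```

```text
time: 47.3
ee_pos: [0.6192, 0.2083, 0.0947]
tcp_rot: [-179.8, 0.3, 179.0]
wrist_force: [-1.5, 1.0, 7.0]
opening: 0.0471
grasp_force: 43.8
time: 48.3
ee_pos: [0.6189, 0.2079, 0.0939]
tcp_rot: [-179.8, 0.2, 179.0]
wrist_force: [0.6, 0.4, -0.2]
opening: 0.0525
grasp_force: 0.0
time: 49.3
ee_pos: [0.6187, 0.2079, 0.236]
tcp_rot: [-179.8, 0.2, 179.0]
wrist_force: [0.3, -0.1, 0.2]
opening: 0.0698
grasp_force: 0.0
[0.61947373 0.2081008  0.24198965]
bottle_mid 0.78 [284.9, 198.5] [0.6153 0.208  0.101 ]
post_top 0.56 [216.8, 99.8] [0.5278 0.1489 0.086 ]
rail_mid 0.7 [330.6, 99.9] [0.5291 0.2514 0.075 ]
rail_mid 0.6 [225.1, 103.3] [0.5304 0.154  0.075 ]
expect [0.6185, 0.208, 0.101]
0.67 0.83 [0.629 0.212 0.089] [0.61770217 0.21118259 0.101     ] [0.62763969 0.18740726 0.101     ]
100 [0.5285 0.1451 0.101 ] 0.0143
120 [0.5456 0.2083 0.101 ] 0.024
140 [0.5623 0.208  0.101 ] 0.0279
160 [0.5798 0.2082 0.101 ] 0.0419
180 [0.5979 0.2083 0.101 ] 0.0473
200 [0.6168 0.2076 0.101 ] 0.0492
220 [0.6365 0.2077 0.101 ] 0.0493
240 [0.6571 0.2074 0.101 ] 0.0485
260 [0.6786 0.2071 0.101 ] 0.0476
280 [0.7011 0.2068 0.101 ] 0.0467
```

```bash
python3 - <<'E'
from fit import *
p=prep(shot("wrist"),1.5); mk=[i for i in range(len(S)) if abs(S[i,0,1]+.04)>.03]
G=[(score((.531+a,.248+b,-1+c,z),p,mk),a,b,c,z) for z in (.05,.056,.062,.068) for a in np.arange(-.006,.0061,.001) for b in np.arange(-.008,.0081,.001) for c in np.arange(-3,3.1,1)]
for z in (.05,.056,.062,.068): print(np.round(max(g for g in G if g[4]==z),4))
E
```

```text
[9.767634e+02 0.000000e+00 4.000000e-03 0.000000e+00 5.000000e-02]
[1.0639042e+03 0.0000000e+00 1.0000000e-03 0.0000000e+00 5.6000000e-02]
[1.0911122e+03 1.0000000e-03 1.0000000e-03 0.0000000e+00 6.2000000e-02]
[ 1.0661458e+03  0.0000000e+00 -1.0000000e-03  0.0000000e+00
  6.8000000e-02]
```

The rail is at its home height, yaw −1°, in place. Handing in.

```bash
python3 -c "
from workcell import bot
print(bot.job_done())"
```

```text
the job is handed in; nothing more can be done
None
```

I handed in the finished rack at about 50 s. By my measurements the spacer, collar and rail are home and the small bottle lies in the notches nearer the post, neck in the loose rail. I did not re-check the bystanders, and the hand-in gave no verdict.

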